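# Unlock a vanity case and open its mirror lid onto the stop

## Robot

A 6-joint arm with a two-finger parallel gripper is mounted at the origin on the work surface. World frame = base frame: x ahead of the robot, y to its left, z up, the work surface at z = 0. Lengths are in m, angles in degrees, forces in N, time in s.
With the tool pointing down it reaches from about 0.25 to 0.725 m from the base axis. Payload 9.7 kg.
Tool frame: the origin (TCP) lies midway between the tips of the shut fingers; the grasp point (between the pads) lies 19 mm behind it (bot.grasp_offset is the distance from the TCP to the grasp point, in m); z points along the fingers, x is the direction in which the jaws open and shut, and the axes are right-handed (so a half turn about z gives the same grasp; the last joint's range is limited). The gripper opens to 85 mm and grips with 20 to 120 N. Pads are 22 mm wide; open, the fingers measure 114 mm over their backs; the gripper's body (76 mm by 85 mm) begins 54 mm behind the grasp point. The pads swing forward as they close: fully open they stand 13 mm farther back than shut.
Start: joints at [-64.343, 4.979, 10.078, 95.1, 0, 90], TCP at [0.238, -0.496, 0.208] pointing down, gripper open.
Joint ranges: [-179.16, 179.16], [-48.56, 103.87], [-65.8, 70.77], [-126.05, 130.52], [-82.76, 87.17], [-180, 180]. Speed limits (degrees/s): [127.2, 127.2, 147.25, 180, 180, 180].

## Interface

Orientations are given as [roll, pitch, yaw] about the fixed x, y, z axes, in that order (R = Rz(yaw) Ry(pitch) Rx(roll)).
In Python, from workcell import bot gives the robot as it stands.
- The arm moves only by the tool send_rows, never from a script. Its argument "targets" is a list of rows, each a list of 5 numbers: the closure, from 0 (fully open) to 1 (shut), then the shift along the world's x, y, z in mm, then the turn about the world's z in degrees. A call has 1 to 10 rows; each row is the pose to reach, as a shift and turn from the pose commanded when the call began; what a row does not reach only later rows make up. A row lasts 1/8 s, in which the tool goes at most 62.5 mm and 10.7 degrees, less where a joint would pass 70% of its speed; a pose out of reach is approached as far as the arm can. A call with a gripper value outside its range is refused whole. The fingers move at their own pace and stop on an object; "squeeze" is the grip in N (left out, the last holds). Time passes only in rows, so rows that repeat a pose let the fingers close. It gives the time, the measured TCP pose, the force and the opening at its end, in the units of the state.
- bot.get_obs(): the state, without advancing time (a new reading comes with each control period).
- bot.camera(name): name is "side" or "top"; returns a dict with "pixels" (480x640x3 uint8, red, green, blue), "intrinsics" (3x3 intrinsics, pixels), "dist" ([k1, k2, p1, p2, k3] as OpenCV has them; the pictures are not rectified), "view" (4x4, takes a point from world to camera coordinates). Camera axes: x right, y down, z forward; pixel columns grow to the right and rows downward; lengths in m; the calibration is good to about 2 mm. A picture is of the moment at which its call begins. There is no depth.
- bot.job_done(): hands the job in, once; it reports no verdict.
The state is a dict: "time": time; "q": joint angles; "qd": joint speeds; "joint_efforts": joint torques, N m; "ee_pos": TCP position; "tcp_rot": TCP orientation; "wrist_force": force on the tool from outside, world axes, zero at the start; "torque": the same for the moment, N m; "opening": finger opening in m.
Only numpy, scipy, OpenCV 4.12 (cv2) and the standard library are available. Lean on these libraries where they do the work, as an engineer would, in place of code of your own. Each camera call takes 0.05 s, during which the arm holds its last target.

## Task

Open the sage-green vanity case: first unscrew the cream locking cap on its front deck (counterclockwise) all the way to its end stop, then raise the lid and keep easing it back, gently, until you feel its stay arm press firmly on the stop pin. Leave the lid standing open at rest against the stop; do not let it swing fast or force the stop, and leave the other things on the table where they are.

Things in the scene. Friction and masses are not known exactly. Their poses are not given: they have to be found in the camera images.
- case: sage-green vanity case, fixed to the table, 210 (x) x 240 (y) x 85 mm; origin at the centre of its underside, x from its front deck to its hinge side (away from the robot), z up. The front 65 mm is a solid deck, top 85 mm up, that carries the locking cap; behind it the lid covers the well
- lock_cap (a joint): turn of the captive locking cap, rad: 0 = screwed home, grows counterclockwise seen from above, end stop at 2.5. It does not rise. Starts between 0 and 0.4. Under the cap a brass fan-shaped tongue (52 mm radius, top 91.5 mm above the table) lies over the lid's front edge and really holds the lid shut until about 1.8. Stiff: turning takes about 0.12 N m. Wrists need at least two grasps for it
- cap_grip (a point): point on the cap's upright axis, 114 mm above the table, 74 mm in front of (case -x) the case's centre: the height to grip. The cap is a round cream cylinder with brass ribs, 56 mm diameter, from 92 to 126 mm above the table; shut, the lid's handle bar is 74 mm behind its axis
- lid (a joint): hinge angle of the lid, rad: 0 = shut, grows as the front edge rises and goes back. The hinge is stiff (about 0.34 N m of friction): the lid stays where it is left. The stop lies somewhere between 1.72 and 2.1 rad, different each time and not told: it must be felt. A lid at the stop simply goes no further
- lid_hinge (a point): centre of the lid's hinge axis, 75.5 mm above the table, 100 mm behind (case +x) the case's centre; the axis runs along the case's y. The lid is a plate 138 mm long from the hinge, 236 mm wide, 9.5 mm thick, with a mirror on its inner face; shut, its inner face lies at the hinge's height
- lid_handle (a point): middle of the lid's brass bar handle, 10 mm thick, 80 mm long along the case's y, on two posts at its ends; it lies 100 mm from the hinge along the lid and 49.5 mm above the lid's inner face (40 mm above its outer face), so 125 mm above the table when shut. Moves with the lid
- lid_edge (a point): middle of the free edge of the lid, on its inner face, 138 mm from the hinge. Moves with the lid
- stay_arm: brass stay arm fixed to the lid on the case's +y side, 80 x 6 x 14 mm, origin on the hinge axis; shut, it points level backwards (+x), and it swings down along the case's side as the lid opens until it meets the stop pin 60 mm from the hinge
- stay: steel stop quadrant plate fixed on the +y side of the case below the hinge, with a dark 12 mm stop pin clamped in it; origin on the hinge axis. The pin's place on it differs each time. The pin takes about 30 N pressed at the lid's edge; more is forcing it
- tray: scalloped blush resin tray, 194 mm across, 12 mm high, fixed; origin under its centre
- atomizer: loose cut-glass atomizer standing on the tray, 72 mm diameter, 102 mm high, brass neck and a hard rose bulb towards its +y; origin under its centre
- tube_a: loose sample tube with rose cap lying flat, 110 x 24 x 24 mm along its x; origin under its middle
- tube_b: loose sample tube with white cap lying flat, 110 x 24 x 24 mm along its x; origin under its middle
- comb: loose wooden comb lying flat, 160 mm along its x, 46 mm wide, 9 mm thick; origin under its middle
- powder_jar: loose white powder jar, 82 mm diameter, 62 mm high; origin under its centre
- hairbrush: loose wooden hairbrush lying on its back, 205 mm along its x, 60 mm wide, 38 mm high, behind the case; origin under its middle

How it is judged:
By the outcome, as a careful person would: the job done as asked, in the order asked, and still so for the second after the job is handed in, with the robot touching nothing.
It also fails if it takes over 70 s, if anything falls off the work surface, if the arm or the gripper's body presses on something with over 40 N, if the wrist force passes 120 N, or if a joint passes its speed limit or range.

## Working session

There is one attempt and no reset: what is moved stays moved. The work goes in short steps, Python scripts to look and compute and a tool call to move; the robot and the scene stay as the last step left them, time stands still between calls to the robot, and variables do not carry over. Pictures are saved under pics/ and viewed, and the job is handed in when it is done.

Besides the shell and the picture viewer there is one more tool, called by a JSON object that holds its "api" and its "payload", one argument or row to a line. send_rows: Moves the arm, as the interface text tells. Its arguments: {"type":"object","properties":{"targets":{"type":"array","items":{"type":"array","items":{"type":"number"}}},"squeeze":{"type":"number"}},"required":["targets"]}

```bash
ls; mkdir -p pics; python3 - <<'E'
from workcell import bot
import cv2
o=bot.get_obs()
for k,v in o.items(): print(k,v)
print(bot.grasp_offset)
for n in ("side","top"):
    c=bot.camera(n); cv2.imwrite(f"pics/{n}0.png",c["pixels"][:,:,::-1]); print(n,c["intrinsics"],c["dist"],c["view"])
E
```

```text
pics
time 0.0
q [-6.43422194e+01  5.01291697e+00  1.00352839e+01  9.51006952e+01
  1.31036423e-03  8.99992540e+01]
qd [ 0.01710738  0.01984481  0.01939253 -0.00801316  0.0196741  -0.02194832]
joint_efforts [ 5.28429282e-04 -5.20384026e+01  4.64804900e+01  1.63408765e-02
  7.58151396e-05  1.78708154e-05]
ee_pos [ 0.23804005 -0.49552855  0.2074731 ]
tcp_rot [-1.79998689e+02  7.83282624e-02 -6.43414734e+01]
wrist_force [ 0.81172891 -0.85987998 -0.52767517]
torque [-0.06387415  0.01631334  0.05666939]
opening 0.08529745712656454
0.0187
side [[475.65701179   0.         325.6536064 ]
 [  0.         475.65701179 244.47919955]
 [  0.           0.           1.        ]] [-0.00521292  0.          0.          0.          0.        ] [[-0.857891   -0.51376167 -0.00848379  0.50202892]
 [-0.36772306  0.62539716 -0.68822826  0.24118326]
 [ 0.35889105 -0.58730515 -0.72544461  0.99961336]
 [ 0.          0.          0.          1.        ]]
top [[584.72196518   0.         324.12842425]
 [  0.         584.72196518 238.02322531]
 [  0.           0.           1.        ]] [0.06621127 0.         0.         0.         0.        ] [[-7.82280828e-04 -9.99975433e-01  6.96576942e-03  6.43710027e-02]
 [-9.84641025e-01 -4.45902544e-04 -1.74590532e-01  5.75733816e-01]
 [ 1.74589348e-01 -6.99536116e-03 -9.84616486e-01  1.22551626e+00]
 [ 0.00000000e+00  0.00000000e+00  0.00000000e+00  1.00000000e+00]]
```

View pics/side0.png

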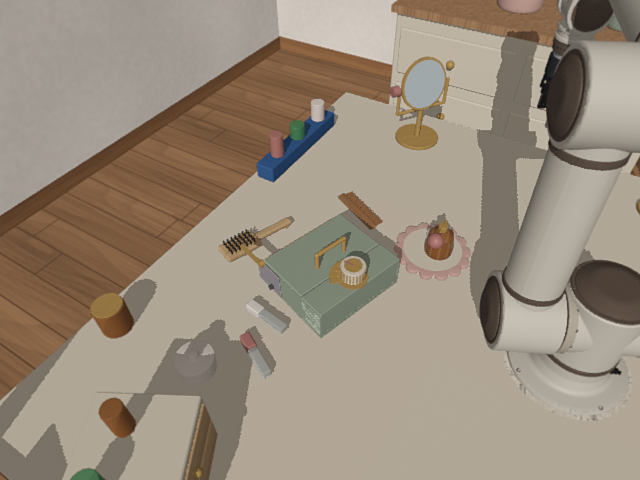

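View pics/top0.png

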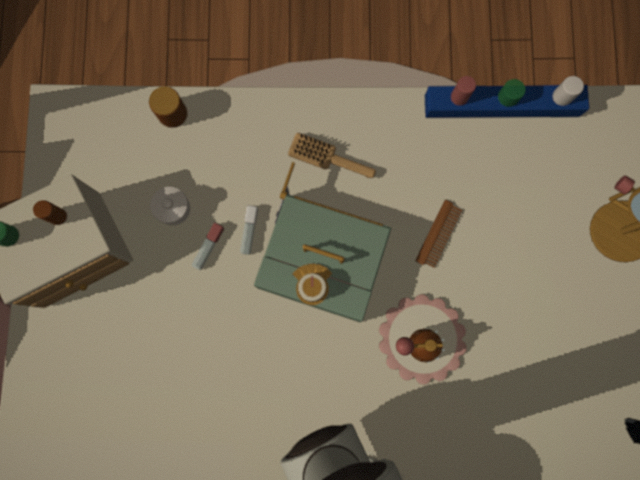

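The side view shows the case at about (335,270) with the cap at (352,270). In the top view the cap is at (312,287), the handle bar at (323,252) and the case corners near (286,197), (390,228), (362,320) and (256,285). Next I'll measure these.

```bash
cat > h.py <<'E'
import numpy as np, cv2
from workcell import bot
def ray(c,uv):
    K=np.array(c["intrinsics"]);d=np.array(c["dist"],float);V=np.array(c["view"])
    p=cv2.undistortPoints(np.array(uv,float).reshape(-1,1,2),K,d).reshape(-1,2)
    R=V[:3,:3];C=-R.T@V[:3,3]
    return C,(np.c_[p,np.ones(len(p))])@R
def onplane(c,uv,z):
    C,D=ray(c,uv); return C+D*((z-C[2])/D[:,2])[:,None]
def proj(c,P):
    V=np.array(c["view"]);r,_=cv2.Rodrigues(V[:3,:3])
    return cv2.projectPoints(np.array(P,float).reshape(-1,1,3),r,V[:3,3],np.array(c["intrinsics"]),np.array(c["dist"],float))[0].reshape(-1,2)
def tri(c1,uv1,c2,uv2):
    A,a=ray(c1,[uv1]);B,b=ray(c2,[uv2]);a=a[0];b=b[0]
    s=np.linalg.lstsq(np.c_[a,-b],B-A,rcond=None)[0]
    p=A+a*s[0];q=B+b*s[1];return (p+q)/2,np.linalg.norm(p-q)
E
python3 - <<'E'
from h import *
t=bot.camera("top");s=bot.camera("side")
for c,n,(x0,y0,x1,y1) in((t,"top",(240,180,400,330)),(s,"side",(240,200,410,340))):
    im=c["pixels"][:,:,::-1][y0:y1,x0:x1]; cv2.imwrite(f"pics/{n}_z.png",cv2.resize(im,None,fx=4.6,fy=4,interpolation=cv2.INTER_CUBIC)[:600,:800])
hsv=cv2.cvtColor(t["pixels"],cv2.COLOR_RGB2HSV)
m=cv2.inRange(hsv,(40,25,30),(90,255,255)); m[:,:240]=0;m[:,410:]=0;m[:180]=0;m[340:]=0
m=cv2.morphologyEx(m,cv2.MORPH_CLOSE,np.ones((5,5)))
cn=max(cv2.findContours(m,0,2)[0],key=cv2.contourArea)
r=cv2.minAreaRect(cn);print(r,cv2.contourArea(cn))
q=cv2.approxPolyDP(cv2.convexHull(cn),6,True).reshape(-1,2);print(q)
print(onplane(t,q,.085))
E
```

```text
((322.4420166015625, 257.06304931640625), (113.86921691894531, 98.68193054199219), 18.178020477294922) 9234.0
[[287 195]
 [390 228]
 [360 321]
 [255 285]]
[[ 0.66342349  0.14419155  0.085     ]
 [ 0.59134333 -0.07570302  0.085     ]
 [ 0.39540168 -0.00951728  0.085     ]
 [ 0.46994181  0.20892452  0.085     ]]
```

View pics/top_z.png

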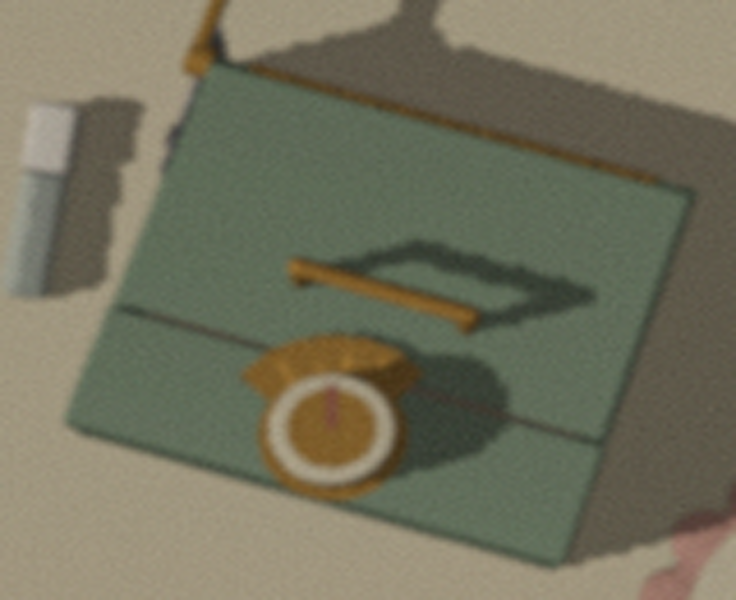

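View pics/side_z.png

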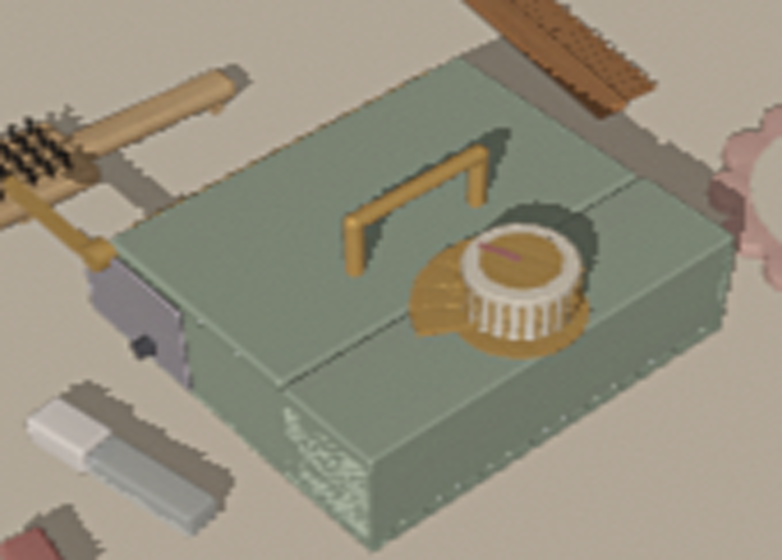

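```bash
python3 - <<'E'
from h import *
t=bot.camera("top");s=bot.camera("side")
C=np.array([.530,.067]);
print("ring top",onplane(t,[[312.2,287.5]],.126)[0], "side", onplane(s,[[240+520/4.6,200+262/4.0]],.126)[0])
zt=lambda u,v:(240+u/4.6,180+v/4.0); zs=lambda u,v:(240+u/4.6,200+v/4.0)
a=tri(t,zt(296,267),s,zs(353,222)); b=tri(t,zt(470,320),s,zs(484,153)); print("handle",a,b,(a[0]+b[0])/2)
hsv=cv2.cvtColor(t["pixels"],cv2.COLOR_RGB2HSV)
# corners of top face (z .085): side-view
q=np.array([zs(372,460),zs(735,238),zs(110,235),zs(468,58)]);print("side corners",onplane(s,q,.085))
# cream ring by mask
m=cv2.inRange(hsv,(0,0,130),(40,80,255));m[:,:290]=0;m[:,335:]=0;m[:265]=0;m[310:]=0
cn=cv2.findContours(m,0,2)[0];c=max(cn,key=cv2.contourArea);print("ring",cv2.minEnclosingCircle(c))
for psi in(-18.5,):
    p=np.deg2rad(psi);x=np.array([np.cos(p),np.sin(p)]);y=np.array([-x[1],x[0]])
    print("pred cap",C-.074*x,"handle",C,"hinge",C+.1*x)
E
```

```text
ring top [0.46086794 0.08897689 0.126     ] side [0.4589254  0.09473767 0.126     ]
handle (array([0.5445824 , 0.10519014, 0.12001883]), np.float64(0.0012593784932705791)) (array([0.51677705, 0.02751095, 0.12018262]), np.float64(0.0019464474476514097)) [0.53067973 0.06635055 0.12010073]
side corners [[ 0.4671891   0.21481316  0.085     ]
 [ 0.39184725 -0.0070309   0.085     ]
 [ 0.66016986  0.14825087  0.085     ]
 [ 0.57993688 -0.07081105  0.085     ]]
ring ((311.5, 287.0), 13.463011741638184)
pred cap [0.45982405 0.09048054] handle [0.53  0.067] hinge [0.62483237 0.03526953]
```

The cap axis measures (0.460, 0.0905). The two views agree to about 4 mm and match the case corners, with case yaw about -18.7°. Now I'll move above the cap.

{"api": "send_rows", "payload": {
  "targets": [
    [0,10,25,0,0],
    [0,30,80,0,0],
    [0,53,140,0,0],
    [0,76,200,0,0],
    [0,99,260,0,0],
    [0,121,320,0,0],
    [0,144,380,0,0],
    [0,167,440,0,0],
    [0,186,490,0,0],
    [0,201,530,0,0]
  ],
  "squeeze": 45
}}

```text
time: 1.55
ee_pos: [0.4395, 0.0367, 0.2082]
tcp_rot: [-180.0, -0.0, -64.2]
wrist_force: [-0.4, -0.3, 0.5]
opening: 0.0851
```

{"api": "send_rows", "payload": {
  "targets": [
    [0,10,25,-10,0],
    [0,18,45,-20,0],
    [0,21,56,-30,0],
    [0,21,56,-40,0],
    [0,21,56,-40,0]
  ]
}}

```text
time: 2.17
ee_pos: [0.4596, 0.0896, 0.1675]
tcp_rot: [179.9, 0.0, -64.4]
wrist_force: [0.3, -0.1, -0.0]
opening: 0.0855
```

```bash
python3 - <<'E'
from h import *
o=bot.get_obs();print(o['time'],o['q'],o['ee_pos'],o['tcp_rot'])
for n in ("side","top"):
    c=bot.camera(n); cv2.imwrite(f"pics/{n}1.png",c["pixels"][:,:,::-1])
E
```

```text
2.175 [ 1.10346967e+01 -6.77015435e+00 -6.04226073e+00  9.07982922e+01
 -7.97704409e-03  1.65406226e+02] [0.45957098 0.0895767  0.16745883] [ 1.79929863e+02  1.00182387e-02 -6.43715307e+01]
```

View pics/side1.png

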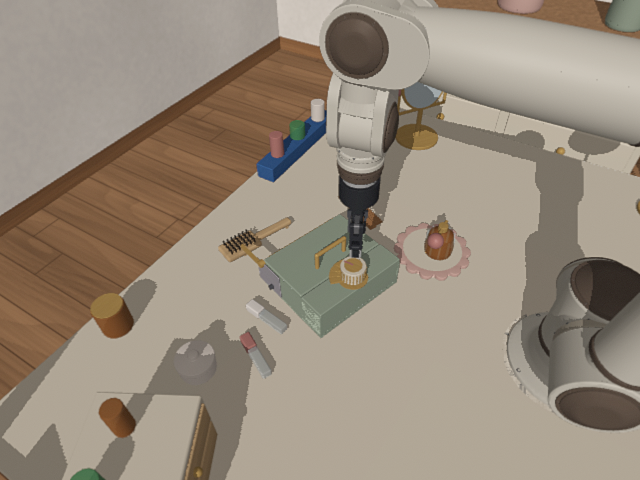

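The side view shows the gripper centred over the cap at about (355,262), with the fingers clear of the handle bar. Next: descend and grip.

{"api": "send_rows", "payload": {
  "targets": [
    [0,0,1,-15,0],
    [0,0,1,-35,0],
    [0,0,1,-52,0],
    [0,0,1,-65,0],
    [0,0,1,-73,0],
    [0.2,0,1,-73,0],
    [1,0,1,-73,0],
    [1,0,1,-73,0],
    [1,0,1,-73,0],
    [1,0,1,-73,0]
  ],
  "squeeze": 45
}}

```text
time: 3.52
ee_pos: [0.4607, 0.0908, 0.0965]
tcp_rot: [-179.9, -0.1, -64.4]
wrist_force: [-1.1, -2.9, 4.2]
opening: 0.0529
```

```bash
python3 - <<'E'
from h import *
o=bot.get_obs();print(o['time'],o['ee_pos'],o['tcp_rot'],o['wrist_force'],o['torque'],o['opening'])
E
```

```text
3.525 [0.4607009  0.09083184 0.09648101] [-1.79920764e+02 -8.57994115e-02 -6.43644272e+01] [-1.0564591  -2.870072    4.19309682] [-0.75406395  0.24588652 -0.020851  ] 0.0528749709543606
```

{"api": "send_rows", "payload": {
  "targets": [
    [1,0,0,2,2],
    [1,0,0,2,8],
    [1,0,0,2,14],
    [1,0,0,2,20],
    [1,0,0,2,26],
    [1,0,0,2,32],
    [1,0,0,2,38],
    [1,0,0,2,44],
    [1,0,0,2,48],
    [1,0,0,2,50]
  ]
}}

```text
time: 4.78
ee_pos: [0.4618, 0.0898, 0.0969]
tcp_rot: [179.9, -0.2, -14.3]
wrist_force: [10.3, -9.9, -9.9]
opening: 0.0526
```

```bash
python3 - <<'E'
from h import *
o=bot.get_obs();print(o['time'],o['ee_pos'],o['tcp_rot'],o['wrist_force'],o['torque'],o['opening'],o['q'])
for n in ("side","top"):
    c=bot.camera(n); im=c["pixels"][:,:,::-1]; cv2.imwrite(f"pics/{n}2.png",cv2.resize(im[180:360,240:420],None,fx=3.3,fy=3.3,interpolation=2))
E
```

```text
4.775 [0.46179223 0.08983821 0.09685771] [179.86500464  -0.19880113 -14.25727843] [10.31560096 -9.86027796 -9.90238428] [-1.98403713 -2.27210209 -0.18058155] 0.05264260328424989 [ 11.14466463  -6.8106221  -13.86424282  82.82470641  -0.20722292
 115.40195724]
```

View pics/side2.png

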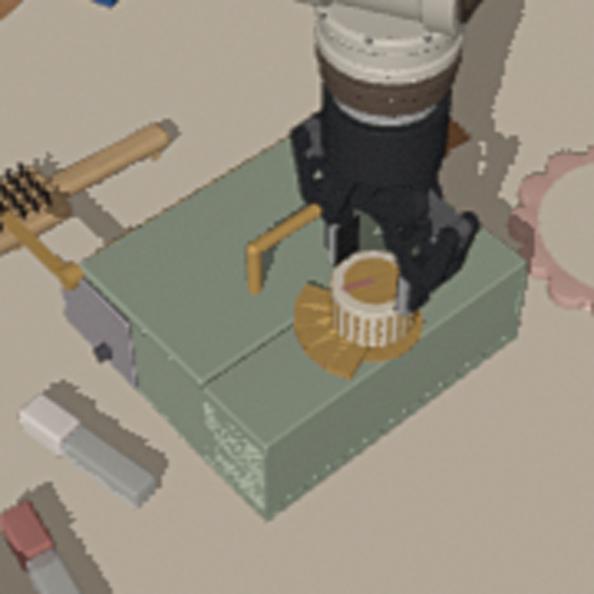

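The side view shows the tongue (335,335) turned by about 50°, following the grip. I'll continue with a small recentring.

{"api": "send_rows", "payload": {
  "targets": [
    [1,1,-1,-1.5,4],
    [1,1,-1,-1.5,9],
    [1,1,-1,-1.5,14],
    [1,1,-1,-1.5,19],
    [1,1,-1,-1.5,24],
    [1,1,-1,-1.5,29],
    [1,1,-1,-1.5,34],
    [1,1,-1,-1.5,39],
    [1,1,-1,-1.5,44],
    [1,1,-1,-1.5,48]
  ]
}}

```text
time: 6.12
ee_pos: [0.4636, 0.09, 0.0967]
tcp_rot: [179.8, -0.2, 33.8]
wrist_force: [10.1, -3.8, -2.3]
opening: 0.0525
```

```bash
python3 - <<'E'
from h import *
o=bot.get_obs();print(o['time'],o['ee_pos'],o['tcp_rot'],o['wrist_force'],o['torque'],o['opening'],o['q'])
E
```

```text
6.125 [0.46357891 0.09001778 0.09672672] [179.81530219  -0.2355144   33.83588248] [10.07858785 -3.84091711 -2.26779245] [-0.67195002 -2.16574968 -0.20419626] 0.052473272148441934 [ 1.10405009e+01 -6.74457323e+00 -1.38192831e+01  8.26366115e+01
 -7.90243323e-02  6.72047989e+01]
```

{"api": "send_rows", "payload": {
  "targets": [
    [1,1,0,0,3],
    [1,1,0,0,6],
    [1,1,0,0,9],
    [1,1,0,0,12],
    [1,1,0,0,15],
    [1,1,0,0,18]
  ]
}}

```text
time: 6.88
ee_pos: [0.4641, 0.0904, 0.0967]
tcp_rot: [179.8, -0.2, 51.8]
wrist_force: [8.0, -0.3, -0.1]
opening: 0.0522
```

```bash
python3 - <<'E'
from h import *
o=bot.get_obs();print(o['time'],o['ee_pos'],o['tcp_rot'],o['wrist_force'],o['torque'],o['joint_efforts'],o['opening'],o['q'])
E
```

```text
6.875 [0.46410565 0.09042829 0.09668488] [ 1.79826656e+02 -1.73406665e-01  5.18083347e+01] [ 7.96823679 -0.2763933  -0.09116371] [-0.10482036 -1.62062742 -0.15216321] [  1.2991694  -39.71143126  43.94171119   3.18412364   0.63353838
   0.55478409] 0.052192188057109734 [ 1.10373614e+01 -6.61378467e+00 -1.37052072e+01  8.26640521e+01
 -1.80375509e-02  4.92292506e+01]
```

{"api": "send_rows", "payload": {
  "targets": [
    [1,0,0,0,2],
    [1,0,0,0,4],
    [1,0,0,0,6]
  ]
}}

```text
time: 7.25
ee_pos: [0.4642, 0.0906, 0.0967]
tcp_rot: [179.8, -0.2, 57.8]
wrist_force: [8.1, -0.0, -1.8]
opening: 0.0523
```

```bash
python3 - <<'E'
from h import *
o=bot.get_obs();print(o['time'],o['ee_pos'],o['tcp_rot'],o['wrist_force'],o['torque'],o['joint_efforts'],o['opening'],o['q'])
E
```

```text
7.25 [0.4642255  0.09058796 0.09671843] [ 1.79807321e+02 -1.78553016e-01  5.77836441e+01] [ 8.11877723 -0.02409489 -1.77585726] [ 0.03788459 -1.69040306 -0.17103262] [  0.94939683 -39.87280726  43.82220268   3.47525395   0.42140015
   0.32651382] 0.05233987998039561 [ 1.10431270e+01 -6.61336374e+00 -1.37011925e+01  8.26494888e+01
 -2.01144786e-03  4.32597785e+01]
```

{"api": "send_rows", "payload": {
  "targets": [
    [1,0,0,0,2],
    [1,0,0,0,4],
    [1,0,0,0,6]
  ]
}}

```text
time: 7.62
ee_pos: [0.4617, 0.0922, 0.0968]
tcp_rot: [-179.8, -0.2, 63.8]
wrist_force: [-7.2, 9.3, 6.7]
opening: 0.0525
```

```bash
python3 - <<'E'
from h import *
o=bot.get_obs();print(o['time'],o['ee_pos'],o['tcp_rot'],o['wrist_force'],o['torque'],o['joint_efforts'],o['opening'])
for n in ("side","top"):
    c=bot.camera(n); im=c["pixels"][:,:,::-1]; cv2.imwrite(f"pics/{n}3.png",cv2.resize(im[180:360,240:420],None,fx=3.3,fy=3.3,interpolation=2))
E
```

```text
7.625 [0.46171251 0.09217298 0.09678547] [-179.83858236   -0.24531622   63.82509653] [-7.15305019  9.29730386  6.67379047] [2.26528438 1.46503702 0.08162595] [ -5.67399457 -35.19354343  45.31970143  -3.07735831  -3.72315556
   0.79806011] 0.05246111700543946
```

View pics/side3.png

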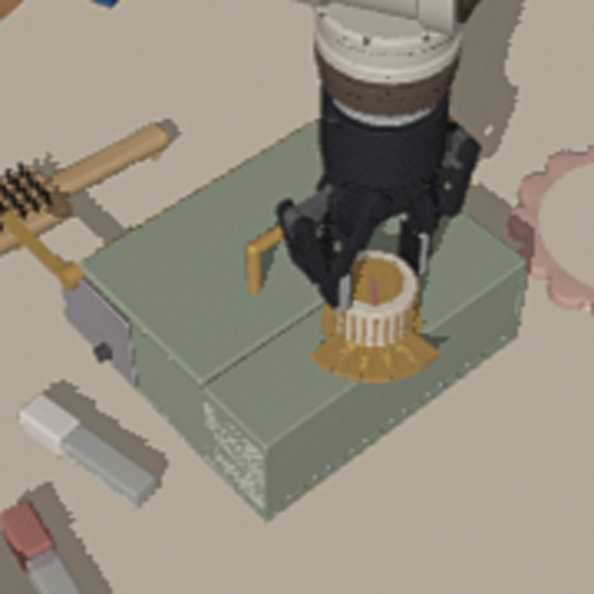

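{"api": "send_rows", "payload": {
  "targets": [
    [1,0,0,0,2],
    [1,0,0,0,4],
    [1,0,0,0,6],
    [1,0,0,0,8]
  ]
}}

```text
time: 8.22
ee_pos: [0.4583, 0.0928, 0.0962]
tcp_rot: [-179.5, -0.2, 71.9]
wrist_force: [-22.8, 13.5, 13.0]
opening: 0.0524
```

```bash
python3 - <<'E'
from h import *
o=bot.get_obs();print(o['time'],o['ee_pos'],o['tcp_rot'],o['wrist_force'],o['torque'],o['joint_efforts'],o['opening'])
for n in ("side","top"):
    c=bot.camera(n); im=c["pixels"][:,:,::-1]; cv2.imwrite(f"pics/{n}4.png",cv2.resize(im[180:360,240:420],None,fx=3.3,fy=3.3,interpolation=2))
a=cv2.imread("pics/side3.png");b=cv2.imread("pics/side4.png")
cv2.imwrite("pics/cmp34.png",np.hstack([cv2.resize(x[220:400,260:460],None,fx=2,fy=2) for x in(a,b)]))
E
```

```text
8.225 [0.45829513 0.0927851  0.09618581] [-179.49428735   -0.18656625   71.91836387] [-22.842851    13.45703116  13.03348034] [ 2.58155483  4.83063758 -0.08107377] [ -8.56448919 -34.32875991  49.44623709  -8.57993066  -4.82118979
   0.35618635] 0.052370572191427274
```

View pics/cmp34.png

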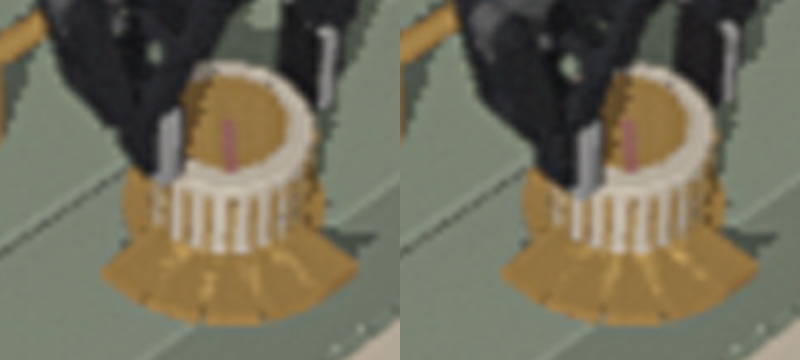

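The picture shows the tongue and pointer unchanged while the gripper turned 8° more, so the cap is at its end stop and the pads are slipping. I'll release and rise.

{"api": "send_rows", "payload": {
  "targets": [
    [0.3,0,0,0,-2],
    [0,0,0,0,-2],
    [0,0,0,0,-2],
    [0,0,0,0,-2],
    [0,0,0,20,-2],
    [0,0,0,45,-2],
    [0,0,0,70,-2],
    [0,0,0,75,-2]
  ]
}}

```text
time: 9.32
ee_pos: [0.4629, 0.0903, 0.1721]
tcp_rot: [179.9, -0.1, 69.7]
wrist_force: [-0.0, -0.4, 0.1]
opening: 0.0853
```

```bash
python3 - <<'E'
from h import *
o=bot.get_obs();print(o['time'],o['ee_pos'],o['tcp_rot'],o['wrist_force'],o['torque'],o['opening'],o['q'])
s=bot.camera("side");im=s["pixels"][:,:,::-1]; cv2.imwrite("pics/side5.png",cv2.resize(im[240:310,310:410],None,fx=8,fy=8,interpolation=2))
E
```

```text
9.325 [0.46290063 0.09029974 0.17208067] [ 1.79882585e+02 -7.26218609e-02  6.96613104e+01] [-0.00242278 -0.44154715  0.10510891] [-0.02943471 -0.00350473  0.00273605] 0.08533110426000098 [ 1.10377093e+01 -6.47642810e+00 -5.26500240e+00  9.10733699e+01
  8.69009430e-04  3.13764744e+01]
```

View pics/side5.png

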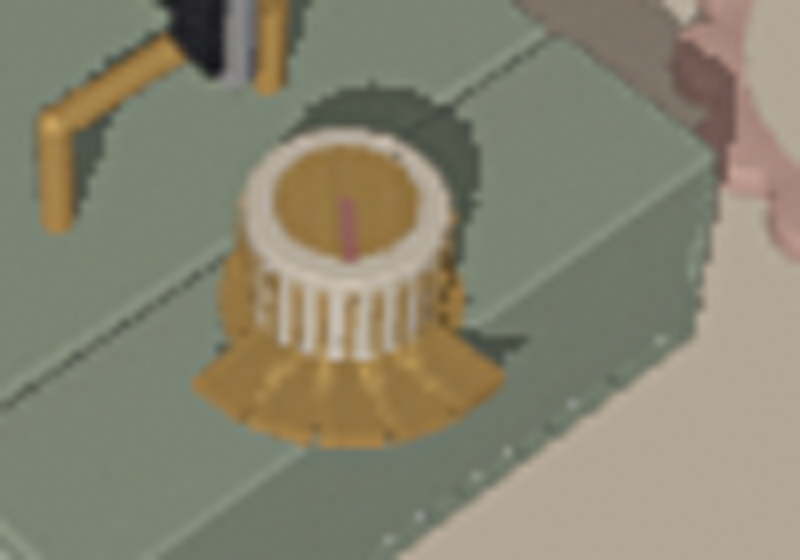

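```bash
python3 - <<'E'
from h import *
s=bot.camera("side")
p=onplane(s,[[310+346/8,240+200/8],[310+351/8,240+258/8]],.126);d=p[1]-p[0]
a=np.rad2deg(np.arctan2(d[1],d[0]));print(a,np.deg2rad((a+18.7)%360))
# start
p=onplane(s,[[240+520/4.6,200+260/4],[240+480/4.6,200+246/4]],.126);d=p[1]-p[0]
a=np.rad2deg(np.arctan2(d[1],d[0]));print(a,np.deg2rad(a+18.7))
c=(.5305,.0665); psi=np.deg2rad(-18.7);print(c[0]-.0,c[1])
E
```

```text
122.35791557867945 2.461925062848159
2.007137382222881 0.3614077259825888
0.5305 0.0665
```

The cap reads 2.46 rad in the image and started at about 0.36, which agrees with the end stop at 2.5. Now the handle: yaw -18.7°, fingers half closed so they clear the cap.

{"api": "send_rows", "payload": {
  "targets": [
    [0.5,3,-1,5,-9],
    [0.5,10,-4,5,-19],
    [0.5,20,-7,5,-29],
    [0.5,30,-11,5,-39],
    [0.5,40,-14,5,-49],
    [0.5,50,-18,5,-59],
    [0.5,60,-21,5,-69],
    [0.5,66,-23,5,-79],
    [0.5,67.5,-24,5,-88.5],
    [0.5,67.5,-24,5,-88.5]
  ]
}}

```text
time: 10.68
ee_pos: [0.5293, 0.0661, 0.1743]
tcp_rot: [180.0, 0.1, -18.8]
wrist_force: [0.2, 0.6, 1.0]
opening: 0.0426
```

```bash
python3 - <<'E'
from h import *
o=bot.get_obs();print(o['time'],o['ee_pos'],o['tcp_rot'],o['opening'],o['q'])
for n in ("side","top"):
    c=bot.camera(n); im=c["pixels"][:,:,::-1]; cv2.imwrite(f"pics/{n}6.png",cv2.resize(im[180:330,240:420],None,fx=4,fy=4,interpolation=2))
E
```

```text
10.675 [0.52929122 0.06609741 0.17430147] [ 1.79953358e+02  9.63694161e-02 -1.87838564e+01] 0.04260845636799737 [7.11811477e+00 2.22555258e+00 3.42118890e+00 9.13026995e+01
 1.40710251e-04 1.15901932e+02]
```

View pics/side6.png

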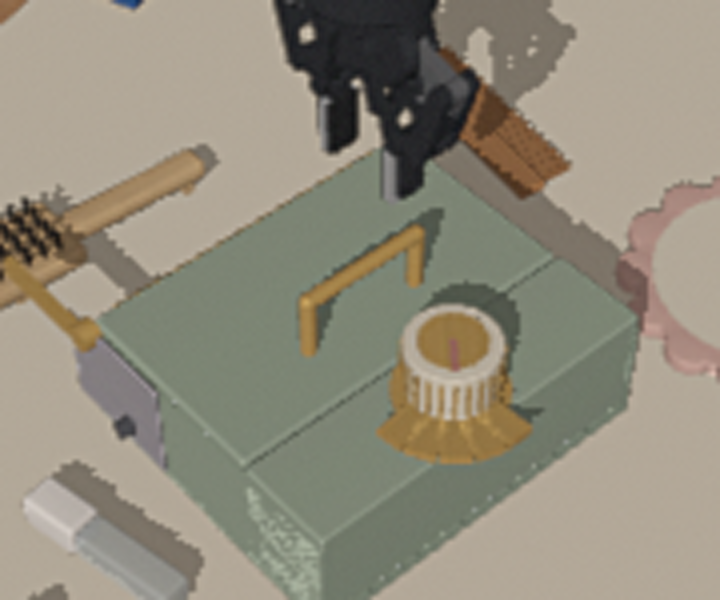

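The picture shows the fingers above the bar, one on each side of the line through it at about (360,265), with the cap clear. I'll descend and grip.

{"api": "send_rows", "payload": {
  "targets": [
    [0.5,1,0,-15,0],
    [0.5,1,0,-35,0],
    [0.5,1,0,-52,0],
    [0.5,1,0,-63,0],
    [0.5,1,0,-65,0],
    [1,1,0,-65,0],
    [1,1,0,-65,0],
    [1,1,0,-65,0],
    [1,1,0,-65,0]
  ],
  "squeeze": 25
}}

```text
time: 11.9
ee_pos: [0.5308, 0.0662, 0.1109]
tcp_rot: [-180.0, -0.0, -18.8]
wrist_force: [0.1, -0.4, 0.3]
opening: -0.0003
```

```bash
python3 - <<'E'
from h import *
o=bot.get_obs();print(o['time'],o['ee_pos'],o['tcp_rot'],o['wrist_force'],o['opening'])
for n in ("side","top"):
    c=bot.camera(n); im=c["pixels"][:,:,::-1]; cv2.imwrite(f"pics/{n}7.png",cv2.resize(im[180:330,240:420],None,fx=4,fy=4,interpolation=2))
x=np.array([np.cos(np.deg2rad(-18.7)),np.sin(np.deg2rad(-18.7))])
for th in range(0,80,4):
    a=np.deg2rad(26.34+th);dx=.1116*(np.cos(np.deg2rad(26.34))-np.cos(a));dz=.1116*(np.sin(a)-np.sin(np.deg2rad(26.34)))
    print(th,np.round(1000*dx*x,1),round(1000*dz,1))
E
```

```text
11.9 [0.53076643 0.06623983 0.1109116 ] [-1.79990895e+02 -1.99044611e-02 -1.88439357e+01] [ 0.10815845 -0.37576724  0.29040812] -0.0002936992042859069
0 [ 0. -0.] 0.0
4 [ 3.5 -1.2] 6.9
8 [ 7.4 -2.5] 13.4
12 [11.8 -4. ] 19.7
16 [16.6 -5.6] 25.6
20 [21.8 -7.4] 31.2
24 [27.3 -9.2] 36.4
28 [ 33.1 -11.2] 41.2
32 [ 39.2 -13.3] 45.5
36 [ 45.7 -15.5] 49.3
40 [ 52.3 -17.7] 52.7
44 [ 59.2 -20. ] 55.6
48 [ 66.2 -22.4] 57.9
52 [ 73.4 -24.8] 59.8
56 [ 80.6 -27.3] 61.1
60 [ 88.  -29.8] 61.9
64 [ 95.4 -32.3] 62.1
68 [102.7 -34.8] 61.8
72 [110.1 -37.3] 60.9
76 [117.3 -39.7] 59.5
```

View pics/side7.png

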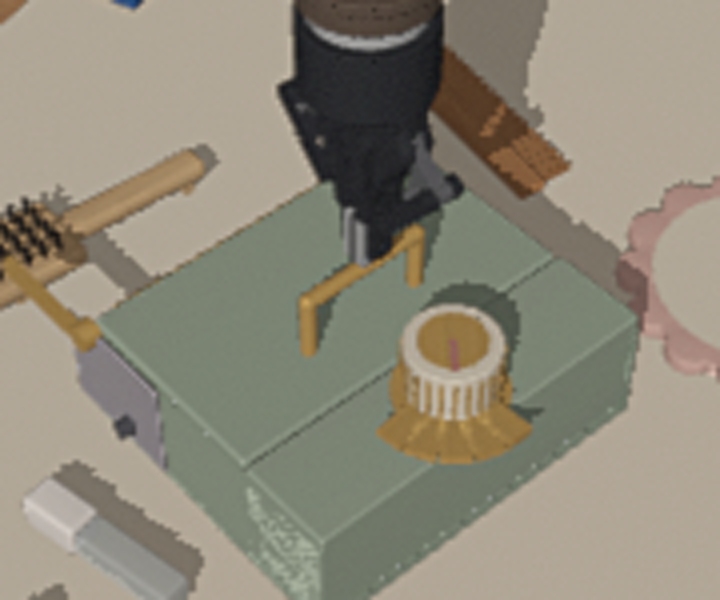

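The gripper reads fully shut, so the bar doesn't seem to be held. I'll look closer.

```bash
python3 - <<'E'
from h import *
o=bot.get_obs();T=o['ee_pos']
for n,(x0,y0) in (("side",(290,200)),("top",(270,210))):
    c=bot.camera(n); print(n,proj(c,[T,T+[0,0,.019],[.5305,.0665,.125]])-[x0,y0]); im=c["pixels"][:,:,::-1]; cv2.imwrite(f"pics/{n}8.png",cv2.resize(im[y0:y0+75,x0:x0+80],None,fx=8,fy=8,interpolation=2))
E
```

```text
side [[40.88138625 49.46273957]
 [40.87702286 43.64335577]
 [40.89891266 45.22684741]]
top [[53.39134036 44.38264058]
 [53.44479745 43.00955582]
 [53.31016172 43.4561989 ]]
```

View pics/side8.png

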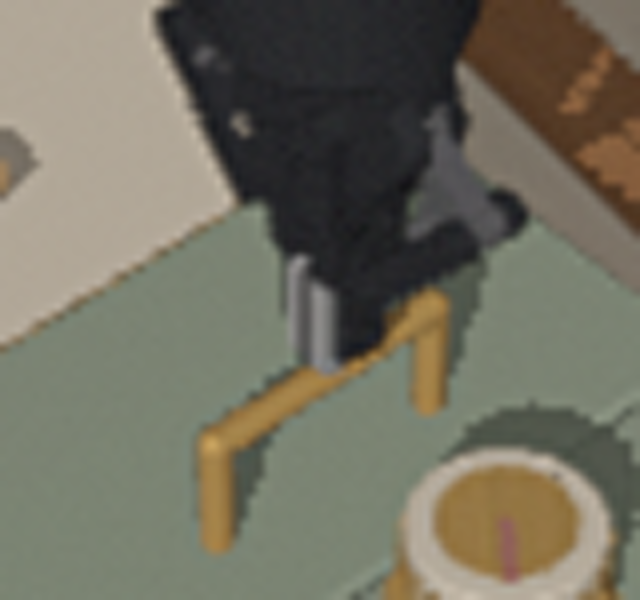

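View pics/top8.png

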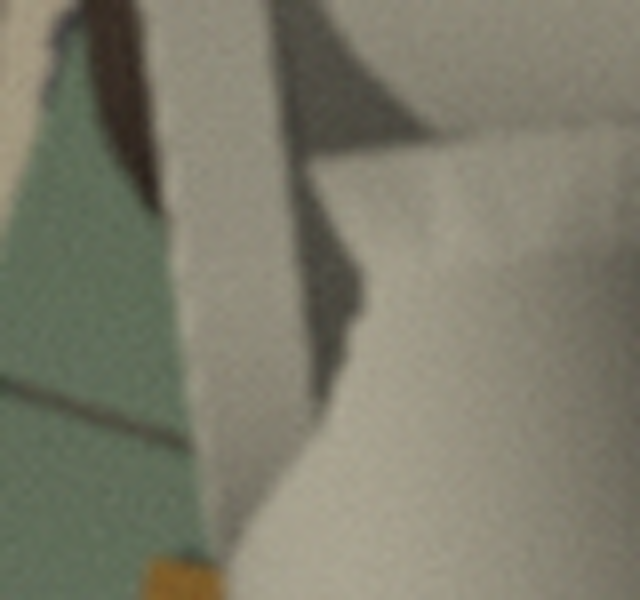

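```bash
python3 - <<'E'
from h import *
c=bot.camera("side"); im=c["pixels"][:,:,::-1]; cv2.imwrite("pics/side9.png",cv2.resize(im[226:262,310:350],None,fx=16,fy=16,interpolation=0))
o=bot.get_obs();T=o['ee_pos'];p=np.deg2rad(-18.7);x=np.array([np.cos(p),np.sin(p),0]);y=np.array([-x[1],x[0],0])
for nm,P in dict(TCP=T,yplus=T+.011*y,yminus=T-.011*y,bar=np.array([.5305,.0665,.125]),barL=np.array([.5305,.0665,.125])+.035*y,barR=np.array([.5305,.0665,.125])-.035*y).items(): print(nm,(proj(c,[P])[0]-[310,226])*16)
print(o['opening'])
E
```

```text
TCP [334.63288069 376.07006261]
yplus [275.19958107 413.69807897]
yminus [393.52974596 338.78155253]
bar [334.38260248 307.62955855]
barL [141.43773107 428.77150188]
barR [521.78583331 189.96639922]
0.00010033617297842497
```

View pics/side9.png

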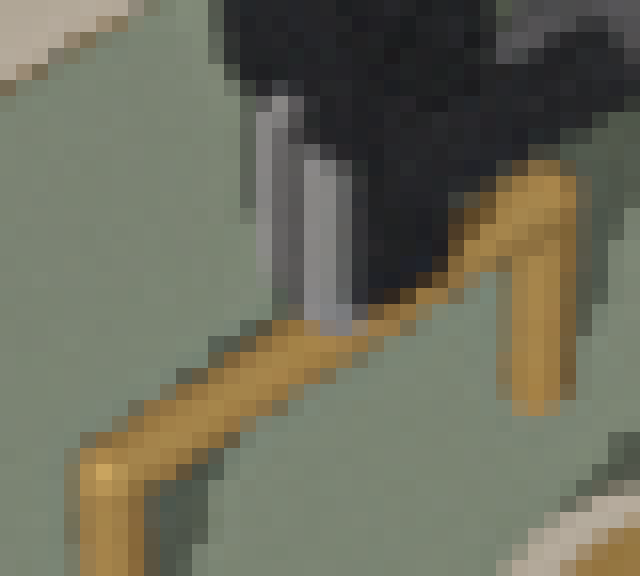

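The zoomed picture shows the shut pads with their tips at about (325,322), resting just above the bar. The tips sit roughly 20 mm higher than I had assumed. I'll open, go down 20 mm (still clear of the lid either way) and grip again.

{"api": "send_rows", "payload": {
  "targets": [
    [0.5,0,0,3,0],
    [0.5,0,0,3,0],
    [0.5,0,0,3,0],
    [0.5,0,0,-5,0],
    [0.5,0,0,-12,0],
    [0.5,0,0,-18,0],
    [0.5,0,0,-20,0]
  ]
}}

```text
time: 13.02
ee_pos: [0.5303, 0.0662, 0.0899]
tcp_rot: [180.0, 0.1, -18.8]
wrist_force: [-0.5, -0.3, 0.1]
opening: 0.0427
```

{"api": "send_rows", "payload": {
  "targets": [
    [1,0,0,0,0],
    [1,0,0,0,0],
    [1,0,0,0,0],
    [1,0,0,0,0]
  ],
  "squeeze": 25
}}

```text
time: 13.52
ee_pos: [0.5319, 0.0658, 0.0911]
tcp_rot: [-180.0, -0.2, -18.9]
wrist_force: [6.6, -2.4, -2.7]
opening: 0.0086
```

```bash
python3 - <<'E'
from h import *
c=bot.camera("side"); im=c["pixels"][:,:,::-1]; cv2.imwrite("pics/side10.png",cv2.resize(im[216:262,305:355],None,fx=12,fy=12,interpolation=0))
o=bot.get_obs();print(o['opening'],o['ee_pos'],o['wrist_force'],o['torque'])
E
```

```text
0.00903629875545643 [0.53192314 0.06584999 0.09106691] [ 6.43751003 -2.64148951 -2.90980454] [-0.46738296 -1.15636045  0.10372645]
```

View pics/side10.png

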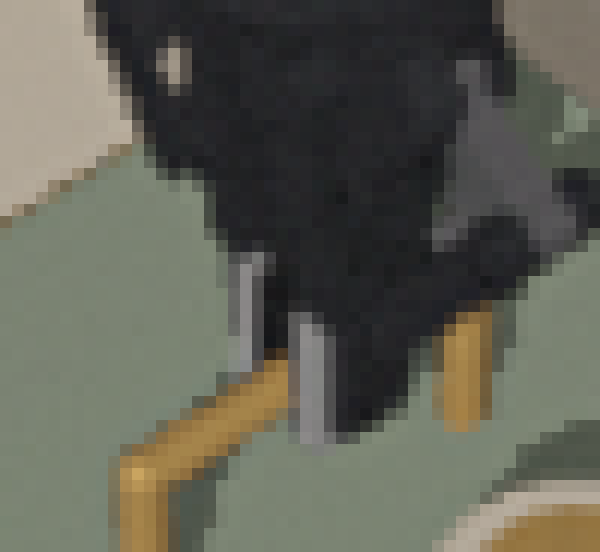

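The pads now straddle the bar (opening 9 mm). I'll raise it slowly along the hinge arc.

{"api": "send_rows", "payload": {
  "targets": [
    [1,2,-0.5,2,0],
    [1,3.5,-1,5,0],
    [1,4.5,-1.5,8,0],
    [1,6.5,-2,11,0],
    [1,8.5,-3,14,0],
    [1,11,-3.5,17,0],
    [1,13,-4.5,20,0],
    [1,15.5,-5,23,0],
    [1,18,-6,25.5,0],
    [1,18,-6,25.5,0]
  ],
  "squeeze": 30
}}

```text
time: 14.82
ee_pos: [0.548, 0.0605, 0.1172]
tcp_rot: [-180.0, 0.1, -18.8]
wrist_force: [-8.1, 3.1, 0.2]
opening: 0.0083
```

```bash
cat > look.py <<'E'
from h import *
import sys
c=bot.camera("side"); im=c["pixels"][:,:,::-1]; cv2.imwrite(f"pics/{sys.argv[1]}.png",cv2.resize(im[150:330,230:420],None,fx=3.3,fy=3.3,interpolation=2))
o=bot.get_obs();print(o['time'],o['opening'],o['ee_pos'],o['tcp_rot'],o['wrist_force'],o['torque'])
E
python3 look.py side11
```

```text
14.875 0.008722839922143373 [0.5480166  0.06052878 0.1171693 ] [-1.79975243e+02  5.26556197e-02 -1.88265744e+01] [-7.52864707  3.19770003  0.61130878] [0.71702783 1.64948934 0.08528138]
```

View pics/side11.png

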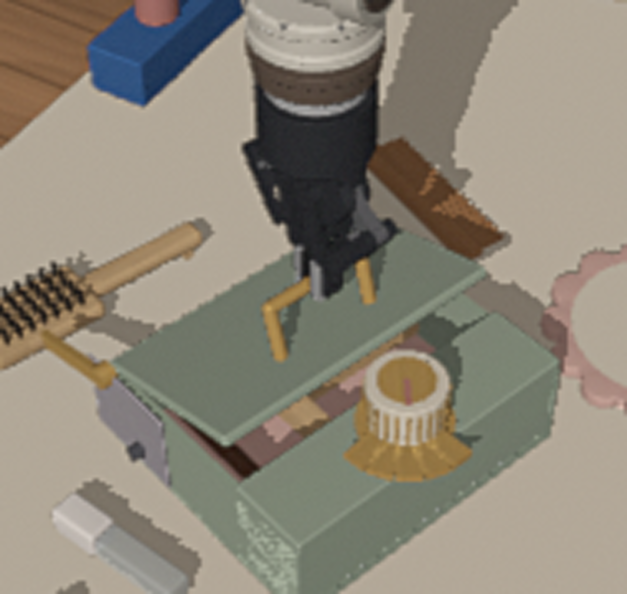

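The lid is up about 16° and the bar is still held. Continuing.

{"api": "send_rows", "payload": {
  "targets": [
    [1,1.5,-0.5,3,0],
    [1,4.5,-1.5,5.5,0],
    [1,7.5,-2.5,8.5,0],
    [1,10.5,-3.5,11,0],
    [1,13.5,-4.5,13.5,0],
    [1,17,-6,16,0],
    [1,20.5,-7,18.5,0],
    [1,24,-8.5,20.5,0],
    [1,27.5,-9.5,22.5,0],
    [1,31,-10.5,24.5,0]
  ]
}}

```text
time: 16.12
ee_pos: [0.5789, 0.0504, 0.1437]
tcp_rot: [-179.9, -0.0, -18.8]
wrist_force: [-13.5, 3.9, 13.7]
opening: 0.0087
```

```bash
python3 look.py side12
```

```text
16.175 0.008745080461347159 [0.57936652 0.05024571 0.14390975] [-1.79898668e+02 -5.06823648e-02 -1.88173874e+01] [-13.63283969   4.38985817  12.45505098] [0.97860395 2.90441894 0.05257222]
```

View pics/side12.png

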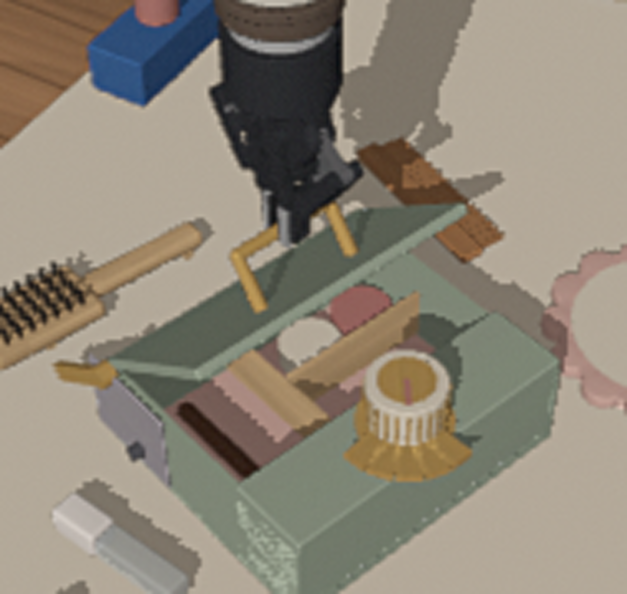

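{"api": "send_rows", "payload": {
  "targets": [
    [1,1,0,4,0],
    [1,4.5,-1.5,6,0],
    [1,8.5,-3,8,0],
    [1,12.5,-4,9.5,0],
    [1,16,-5.5,10.5,0],
    [1,20,-6.5,11.5,0],
    [1,24,-8,12.5,0],
    [1,28,-9.5,13.5,0],
    [1,32,-10.5,14,0],
    [1,35.5,-12,14.5,0]
  ]
}}

```text
time: 17.42
ee_pos: [0.6157, 0.0382, 0.1571]
tcp_rot: [-179.9, -0.1, -18.8]
wrist_force: [-4.4, 5.9, 3.9]
opening: 0.0083
```

```bash
python3 look.py side13
```

```text
17.475 0.008541150324783307 [0.61610886 0.03803285 0.15711339] [-1.79887207e+02 -1.14666337e-01 -1.88271485e+01] [-3.95897431  4.49606123  5.65715425] [0.93022486 1.00046959 0.04967842]
```

View pics/side13.png

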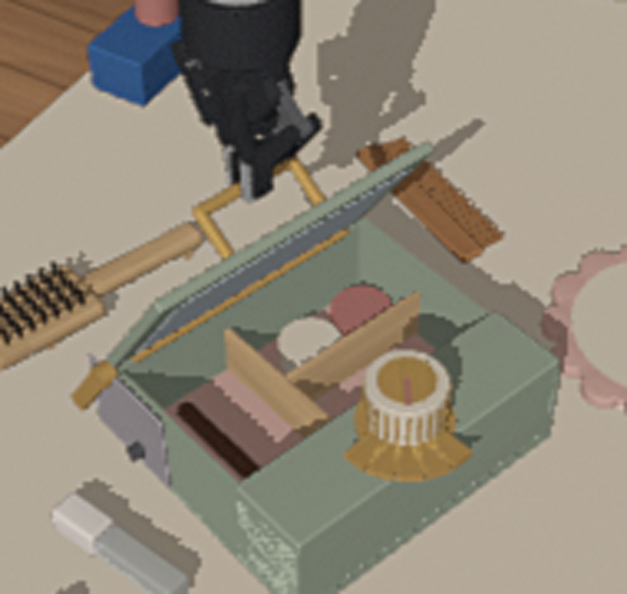

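The lid is at about 60°. Now a little more, to about 74°.

{"api": "send_rows", "payload": {
  "targets": [
    [1,3,-1,1,0],
    [1,6.5,-2,1,0],
    [1,10,-3.5,1,0],
    [1,13.5,-4.5,0.5,0],
    [1,17,-6,0.5,0],
    [1,20.5,-7,0,0],
    [1,24,-8,-0.5,0],
    [1,26,-9,-1,0]
  ]
}}

```text
time: 18.48
ee_pos: [0.6424, 0.0292, 0.1565]
tcp_rot: [-179.9, -0.2, -18.8]
wrist_force: [-2.8, 5.9, 6.7]
opening: 0.0086
```

```bash
python3 look.py side14
```

```text
18.525 0.008379433348887213 [0.64254314 0.02912823 0.15644118] [-179.8604099    -0.19548827  -18.82403074] [-2.32284554  4.88539288  6.96230581] [0.97268765 0.56565894 0.05686093]
```

View pics/side14.png

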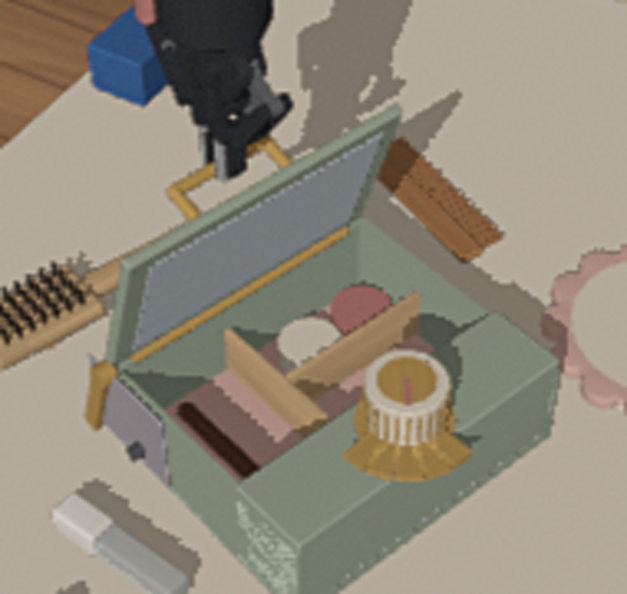

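The lid is at about 74°, with the mirror visible. I'll release slightly and rise straight up.

{"api": "send_rows", "payload": {
  "targets": [
    [0.78,0,0,0,0],
    [0.75,0,0,0,0],
    [0.75,0,0,0,0],
    [0.75,0,0,8,0],
    [0.75,0,0,20,0],
    [0.75,0,0,35,0],
    [0.75,0,0,50,0],
    [0.75,0,0,65,0],
    [0.75,0,0,78,0],
    [0.75,0,0,85,0]
  ]
}}

```text
time: 19.77
ee_pos: [0.6414, 0.0288, 0.2405]
tcp_rot: [-180.0, -0.1, -18.8]
wrist_force: [-0.5, -0.2, -0.2]
opening: 0.0213
```

```bash
python3 look.py side15; python3 -c "
from h import *
print(bot.get_obs()['q'])"
```

```text
19.825 0.020899801815392128 [0.6414436  0.02876353 0.24093036] [-1.79964933e+02 -9.22122580e-02 -1.88417395e+01] [-0.78881434  0.23368546  0.78829129] [-0.00190704 -0.04209019 -0.00456753]
[ 2.56801588e+00  1.94169471e+01  3.07244954e+01  1.01208899e+02
 -1.01383000e-03  1.11409726e+02]
```

View pics/side15.png

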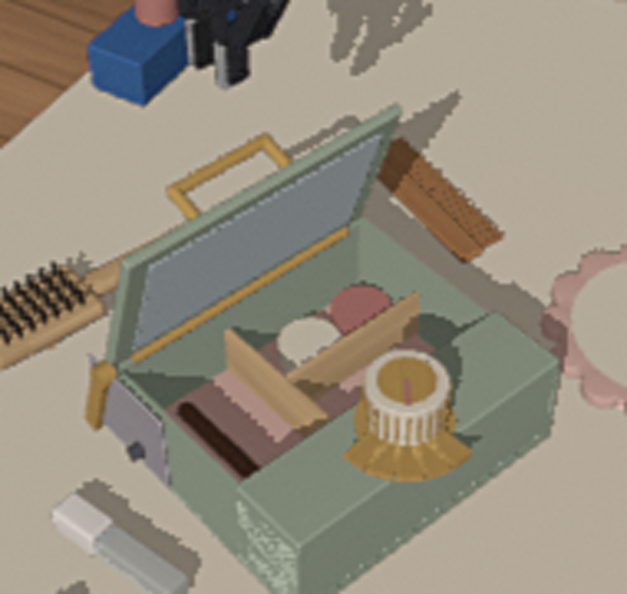

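The lid stays put and the gripper is clear. Over to the front of it, fingers shut.

{"api": "send_rows", "payload": {
  "targets": [
    [0.75,-5,1.5,8,0],
    [0.75,-20,7,10,0],
    [0.8,-40,14,10,0],
    [1,-60,20.5,10,0],
    [1,-80,27.5,10,0],
    [1,-98,33.5,10,0],
    [1,-110,37.5,5,0],
    [1,-116,39.5,-10,0],
    [1,-116,39.5,-30,0],
    [1,-116,39.5,-50,0]
  ],
  "squeeze": 30
}}

```text
time: 21.08
ee_pos: [0.5246, 0.0683, 0.1887]
tcp_rot: [-180.0, 0.0, -18.8]
wrist_force: [-0.1, 0.1, -0.6]
opening: 0.0
```

{"api": "send_rows", "payload": {
  "targets": [
    [1,0,0,-12,0],
    [1,0,0,-22,0],
    [1,0,0,-25,0],
    [1,0,0,-25,0]
  ]
}}

```text
time: 21.58
ee_pos: [0.5252, 0.0682, 0.1644]
tcp_rot: [-180.0, -0.0, -18.8]
wrist_force: [0.6, -0.8, -0.0]
opening: 0.0001
```

```bash
python3 look.py side16
```

```text
21.625 0.00021683619243388624 [0.52533162 0.06824315 0.16465914] [-1.79984523e+02 -3.12327843e-02 -1.88449379e+01] [ 0.25721562 -0.76895267 -0.01044792] [0.02704956 0.04476131 0.00196165]
```

View pics/side16.png

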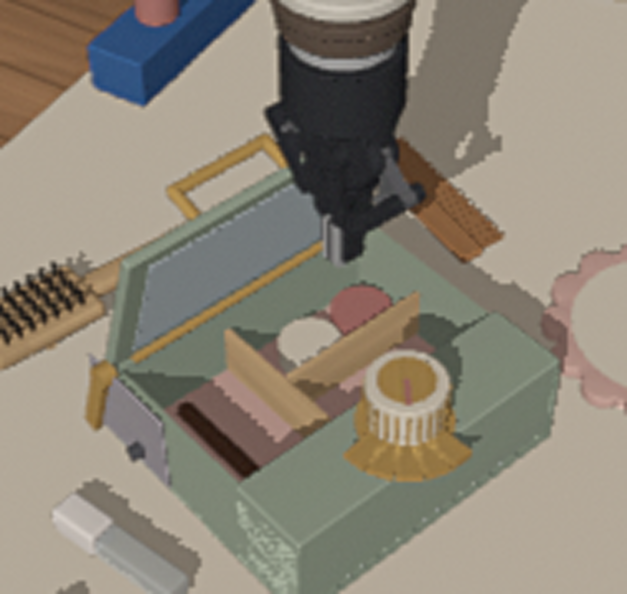

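The picture shows the finger knuckles sticking out fore and aft, at about (420,190), where they could touch the lid before the tips do. I'll turn 90° so the thin side faces the lid.

{"api": "send_rows", "payload": {
  "targets": [
    [1,-5,2,0,10],
    [1,-5,2,0,20],
    [1,-5,2,0,30],
    [1,-5,2,0,40],
    [1,-5,2,0,50],
    [1,-5,2,0,60],
    [1,-5,2,0,70],
    [1,-5,2,0,80],
    [1,-5,2,0,90],
    [1,-5,2,0,90]
  ]
}}

```text
time: 22.88
ee_pos: [0.5204, 0.0703, 0.1647]
tcp_rot: [180.0, -0.0, 71.1]
wrist_force: [1.2, -0.1, 0.2]
opening: -0.0001
```

{"api": "send_rows", "payload": {
  "targets": [
    [1,8,-3,0,0],
    [1,17,-6,0,0],
    [1,26,-9,0,0],
    [1,34,-11.5,0,0],
    [1,40,-13.5,0,0],
    [1,45,-15,0,0]
  ]
}}

```text
time: 23.62
ee_pos: [0.5655, 0.0551, 0.1641]
tcp_rot: [-180.0, 0.0, 71.1]
wrist_force: [-0.4, 0.2, -0.5]
opening: -0.0001
```

```bash
python3 look.py side17
```

```text
23.675 -2.414457685396119e-05 [0.5658656  0.05497054 0.16401532] [1.79996663e+02 4.18435823e-03 7.11416790e+01] [-1.21704499 -1.11529352 -0.3193243 ] [-7.27625715e-05  8.77262904e-02 -2.01489586e-02]
```

View pics/side17.png

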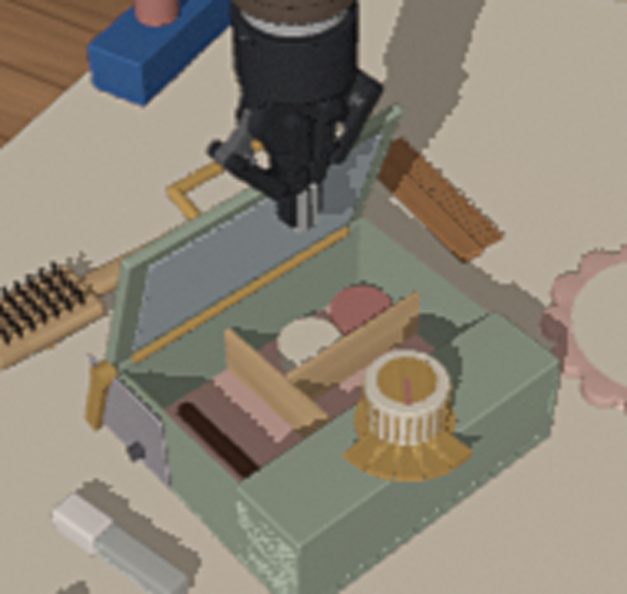

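{"api": "send_rows", "payload": {
  "targets": [
    [1,3,-1,0,0],
    [1,6,-2,0,0],
    [1,9,-3,0,0],
    [1,12,-4,0,0],
    [1,15,-5,0,0],
    [1,18,-6,0,0],
    [1,21,-7,0,0],
    [1,24,-8,0,0],
    [1,27,-9,0,0],
    [1,30,-10,0,0]
  ]
}}

```text
time: 24.92
ee_pos: [0.5954, 0.0452, 0.1641]
tcp_rot: [180.0, 0.0, 71.2]
wrist_force: [-3.4, 1.0, 1.7]
opening: 0.0002
```

```bash
python3 look.py side18
```

```text
24.975 -0.00010198507990579341 [0.595655   0.04506125 0.16403475] [1.79991960e+02 1.70320921e-03 7.11508597e+01] [-1.50600883  1.52451241  1.45597395] [ 0.18745944  0.32450596 -0.00460621]
```

View pics/side18.png

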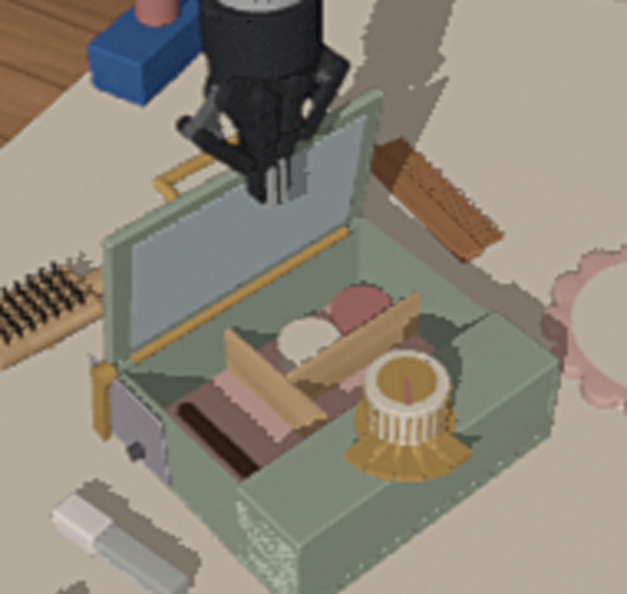

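Contact: the finger is on the mirror side and the lid moves with about 3 N. Continuing slowly.

{"api": "send_rows", "payload": {
  "targets": [
    [1,2.5,-1,0,0],
    [1,5,-1.5,0,0],
    [1,7.5,-2.5,0,0],
    [1,10,-3.5,0,0],
    [1,12.5,-4,0,0],
    [1,15,-5,0,0],
    [1,17.5,-6,0,0],
    [1,20,-7,0,0],
    [1,22,-7.5,0,0],
    [1,24,-8,0,0]
  ]
}}

```text
time: 26.22
ee_pos: [0.6191, 0.0371, 0.1641]
tcp_rot: [-180.0, 0.0, 71.1]
wrist_force: [-2.7, 0.0, 1.9]
opening: -0.0001
```

```bash
python3 look.py side19
```

```text
26.275 1.8929403674723786e-05 [0.61932193 0.03700368 0.16401886] [-1.79992878e+02  2.17934399e-02  7.11505992e+01] [-2.7625638   0.53289694  0.58532326] [0.09729572 0.39719889 0.04948134]
```

View pics/side19.png

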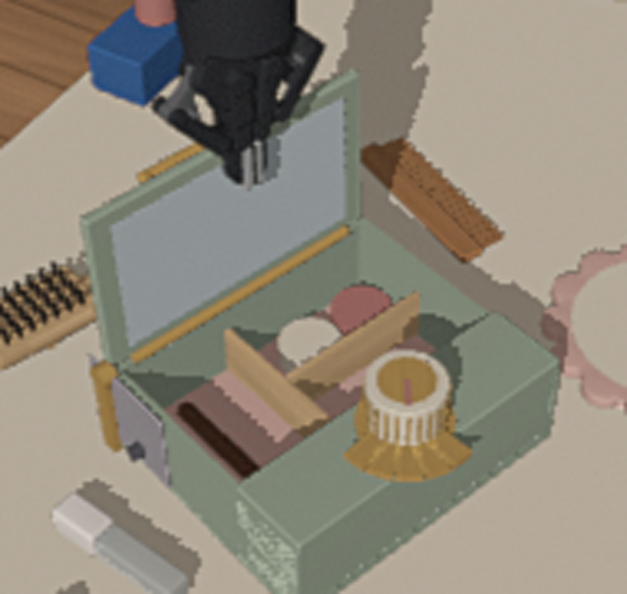

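Lid past vertical; the stay arm at (110,430) is nearing the dark pin at (135,450). Finer steps now.

{"api": "send_rows", "payload": {
  "targets": [
    [1,1.5,-0.5,0,0],
    [1,3,-1,0,0],
    [1,4.5,-1.5,0,0],
    [1,6,-2,0,0],
    [1,7.5,-2.5,0,0],
    [1,9,-3,0,0]
  ]
}}

```text
time: 27.02
ee_pos: [0.6282, 0.0342, 0.1641]
tcp_rot: [-180.0, 0.0, 71.2]
wrist_force: [-3.1, 0.2, -1.2]
opening: 0.0002
```

{"api": "send_rows", "payload": {
  "targets": [
    [1,1.5,-0.5,0,0],
    [1,3,-1,0,0],
    [1,4.5,-1.5,0,0],
    [1,6,-2,0,0]
  ]
}}

```text
time: 27.52
ee_pos: [0.6343, 0.0322, 0.1642]
tcp_rot: [180.0, -0.0, 71.2]
wrist_force: [-2.2, 1.0, -1.1]
opening: -0.0004
```

```bash
python3 look.py side20
```

```text
27.575 0.00033356850052528893 [0.63440785 0.03217033 0.16418441] [ 1.79991448e+02 -6.44414809e-03  7.11539827e+01] [-1.7434903   0.75191461 -0.11349434] [0.13051916 0.44278062 0.00312977]
```

View pics/side20.png

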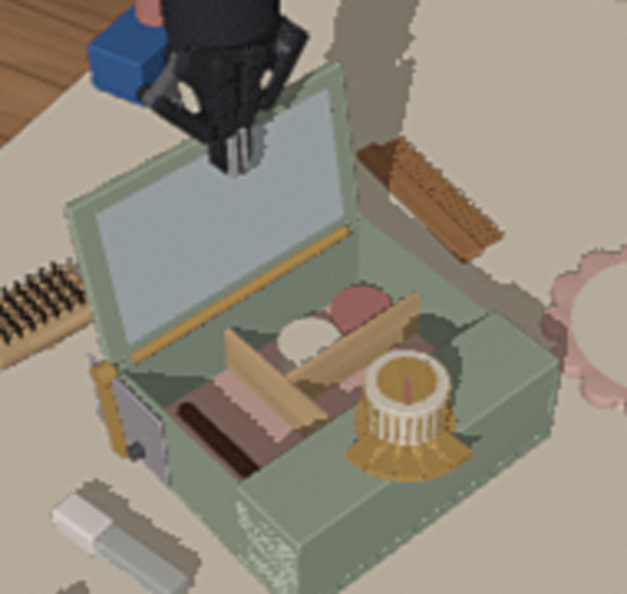

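Arm very close to the pin. I'll go 1 mm per row in short calls and watch the force.

{"api": "send_rows", "payload": {
  "targets": [
    [1,1,-0.3,0,0],
    [1,2,-0.7,0,0],
    [1,3,-1,0,0]
  ]
}}

```text
time: 27.95
ee_pos: [0.6372, 0.0312, 0.1642]
tcp_rot: [180.0, -0.0, 71.2]
wrist_force: [-2.8, 0.6, -1.1]
opening: -0.0001
```

{"api": "send_rows", "payload": {
  "targets": [
    [1,1,-0.3,0,0],
    [1,2,-0.7,0,0],
    [1,2,-0.7,0,0]
  ]
}}

```text
time: 28.32
ee_pos: [0.6393, 0.0305, 0.1642]
tcp_rot: [180.0, -0.0, 71.2]
wrist_force: [-1.9, 0.3, -1.2]
opening: 0.0001
```

{"api": "send_rows", "payload": {
  "targets": [
    [1,1,-0.3,0,0],
    [1,2,-0.7,0,0],
    [1,2,-0.7,0,0]
  ]
}}

```text
time: 28.7
ee_pos: [0.6413, 0.0298, 0.1642]
tcp_rot: [180.0, -0.0, 71.2]
wrist_force: [-1.7, 0.6, -1.1]
opening: 0.0002
```

{"api": "send_rows", "payload": {
  "targets": [
    [1,1,-0.3,0,0],
    [1,2,-0.7,0,0],
    [1,3,-1,0,0]
  ]
}}

```text
time: 29.08
ee_pos: [0.6442, 0.0288, 0.1642]
tcp_rot: [-180.0, 0.0, 71.2]
wrist_force: [-1.8, 1.2, -1.6]
opening: 0.0002
```

{"api": "send_rows", "payload": {
  "targets": [
    [1,1,-0.3,0,0],
    [1,2,-0.7,0,0],
    [1,2,-0.7,0,0]
  ]
}}

```text
time: 29.45
ee_pos: [0.6463, 0.0281, 0.1642]
tcp_rot: [180.0, -0.0, 71.2]
wrist_force: [-1.3, 0.9, -1.4]
opening: -0.0
```

```bash
python3 - <<'E'
from h import *
c=bot.camera("side"); im=c["pixels"][:,:,::-1]; cv2.imwrite("pics/side21.png",np.vstack([cv2.resize(im[245:300,250:300],None,fx=10,fy=10,interpolation=2)]))
E
```

```text
(no output)
```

View pics/side21.png

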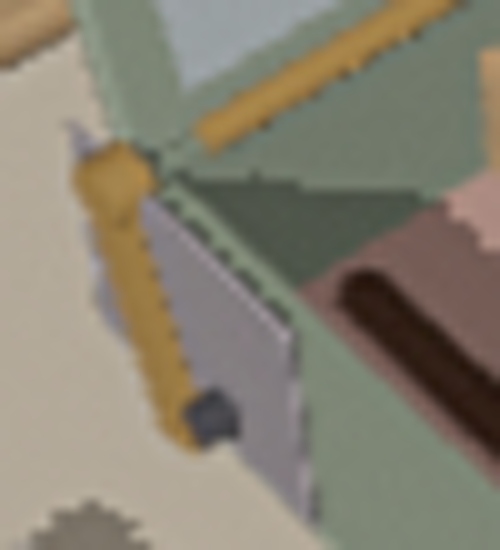

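The picture shows the stay arm, down to (185,440), nearly touching the pin at (210,415). Continuing.

{"api": "send_rows", "payload": {
  "targets": [
    [1,1,-0.3,0,0],
    [1,2,-0.7,0,0],
    [1,2,-0.7,0,0]
  ]
}}

```text
time: 29.88
ee_pos: [0.6482, 0.0274, 0.1642]
tcp_rot: [180.0, -0.0, 71.2]
wrist_force: [-2.4, 0.1, 0.2]
opening: -0.0001
```

{"api": "send_rows", "payload": {
  "targets": [
    [1,1,-0.3,0,0],
    [1,2,-0.7,0,0],
    [1,2,-0.7,0,0]
  ]
}}

```text
time: 30.25
ee_pos: [0.6503, 0.0267, 0.1642]
tcp_rot: [180.0, -0.0, 71.2]
wrist_force: [-1.5, 1.0, -1.2]
opening: -0.0001
```

{"api": "send_rows", "payload": {
  "targets": [
    [1,1,-0.3,0,0],
    [1,2,-0.7,0,0],
    [1,2,-0.7,0,0]
  ]
}}

```text
time: 30.62
ee_pos: [0.6523, 0.026, 0.1642]
tcp_rot: [180.0, -0.0, 71.2]
wrist_force: [-1.6, 1.0, -0.5]
opening: 0.0
```

{"api": "send_rows", "payload": {
  "targets": [
    [1,1,-0.3,0,0],
    [1,2,-0.7,0,0],
    [1,2,-0.7,0,0]
  ]
}}

```text
time: 31.0
ee_pos: [0.6542, 0.0253, 0.1641]
tcp_rot: [180.0, 0.0, 71.2]
wrist_force: [-1.5, 1.1, -0.9]
opening: 0.0001
```

{"api": "send_rows", "payload": {
  "targets": [
    [1,1,-0.3,0,0],
    [1,2,-0.7,0,0],
    [1,2,-0.7,0,0]
  ]
}}

```text
time: 31.38
ee_pos: [0.6563, 0.0246, 0.1642]
tcp_rot: [180.0, -0.0, 71.2]
wrist_force: [-1.4, -0.3, -1.1]
opening: 0.0001
```

{"api": "send_rows", "payload": {
  "targets": [
    [1,1,-0.3,0,0],
    [1,2,-0.7,0,0],
    [1,2,-0.7,0,0]
  ]
}}

```text
time: 31.75
ee_pos: [0.6583, 0.0239, 0.1642]
tcp_rot: [180.0, -0.0, 71.2]
wrist_force: [-2.0, 0.6, -0.2]
opening: -0.0003
```

```bash
python3 look.py side22;python3 - <<'E'
from h import *
c=bot.camera("side"); im=c["pixels"][:,:,::-1]; cv2.imwrite("pics/side22b.png",np.vstack([cv2.resize(im[245:300,250:300],None,fx=10,fy=10,interpolation=2)]))
E
```

```text
31.8 0.00010957140087332299 [0.65826642 0.02388249 0.16421127] [1.79986680e+02 8.69444743e-05 7.11540902e+01] [-1.59984379  0.81059152  0.51236743] [0.09486348 0.2533994  0.01571891]
```

View pics/side22.png

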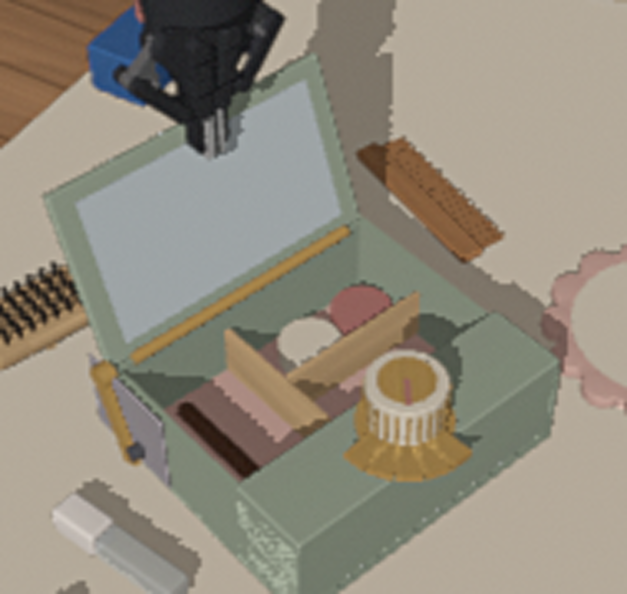

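View pics/side22b.png

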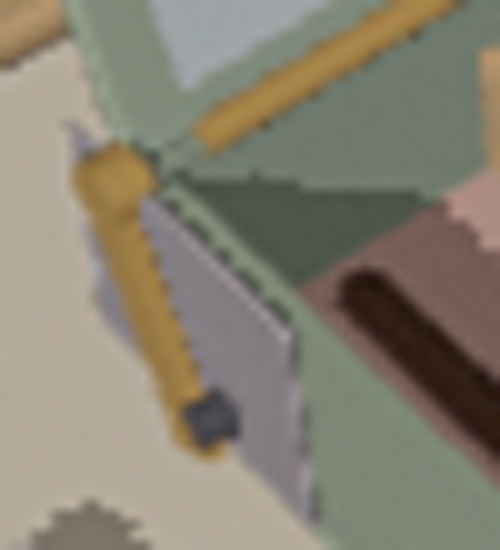

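The arm still swings and isn't touching yet; the pin overlaps its edge at (195,410). Continuing.

{"api": "send_rows", "payload": {
  "targets": [
    [1,1,-0.3,0,0],
    [1,2,-0.7,0,0],
    [1,2,-0.7,0,0]
  ]
}}

```text
time: 32.22
ee_pos: [0.6599, 0.0234, 0.164]
tcp_rot: [-180.0, 0.0, 71.2]
wrist_force: [-5.2, 1.7, -1.2]
opening: -0.0002
```

{"api": "send_rows", "payload": {
  "targets": [
    [1,1,-0.3,0,0],
    [1,2,-0.7,0,0],
    [1,2,-0.7,0,0]
  ]
}}

```text
time: 32.6
ee_pos: [0.6609, 0.023, 0.1636]
tcp_rot: [-179.8, 0.0, 71.2]
wrist_force: [-8.0, 3.5, -1.0]
opening: 0.0
```

{"api": "send_rows", "payload": {
  "targets": [
    [1,1,-0.3,0,0],
    [1,2,-0.7,0,0],
    [1,2,-0.7,0,0]
  ]
}}

```text
time: 32.98
ee_pos: [0.6618, 0.0227, 0.1633]
tcp_rot: [-179.7, 0.0, 71.2]
wrist_force: [-14.6, 5.4, -1.7]
opening: 0.0
```

{"api": "send_rows", "payload": {
  "targets": [
    [1,1,-0.3,0,0],
    [1,2,-0.7,0,0],
    [1,2,-0.7,0,0]
  ]
}}

```text
time: 33.35
ee_pos: [0.6626, 0.0224, 0.1629]
tcp_rot: [-179.5, 0.0, 71.2]
wrist_force: [-20.0, 7.2, -0.2]
opening: -0.0002
```

The force climbed from about 2 to 21 N (roughly 18 N at the edge) over 6 mm of commanded travel while the tool barely moved, so the stop is reached. I'll back off gently.

```bash
python3 look.py side23
```

```text
33.4 0.00020563135044220147 [0.66265033 0.02243819 0.16292156] [-1.79524270e+02  4.08387582e-02  7.12188357e+01] [-19.92807094   7.62821612  -1.26079834] [1.36889047 4.0129063  0.02132433]
```

{"api": "send_rows", "payload": {
  "targets": [
    [1,-2,0.7,0,0],
    [1,-4,1.3,0,0],
    [1,-6,2,0,0],
    [1,-9,3,0,0],
    [1,-14,5,0,0],
    [1,-24,8,0,0],
    [1,-38,13,0,0],
    [1,-55,18.5,5,0],
    [1,-70,24,20,0],
    [1,-80,27,40,0]
  ]
}}

```text
time: 34.65
ee_pos: [0.5851, 0.0485, 0.2057]
tcp_rot: [180.0, -0.0, 71.2]
wrist_force: [-0.2, 0.2, -0.1]
opening: -0.0
```

```bash
python3 look.py side24;python3 - <<'E'
from h import *
c=bot.camera("side"); im=c["pixels"][:,:,::-1]; cv2.imwrite("pics/side24b.png",np.vstack([cv2.resize(im[245:300,250:300],None,fx=10,fy=10,interpolation=2)]))
E
```

```text
34.7 -0.00030849981539306085 [0.58528849 0.04875807 0.20931339] [ 1.79772601e+02 -1.06488786e-01  7.11846587e+01] [-1.68020571  0.45874071  3.39030828] [-0.00142508 -0.0088102  -0.01750909]
```

View pics/side24.png

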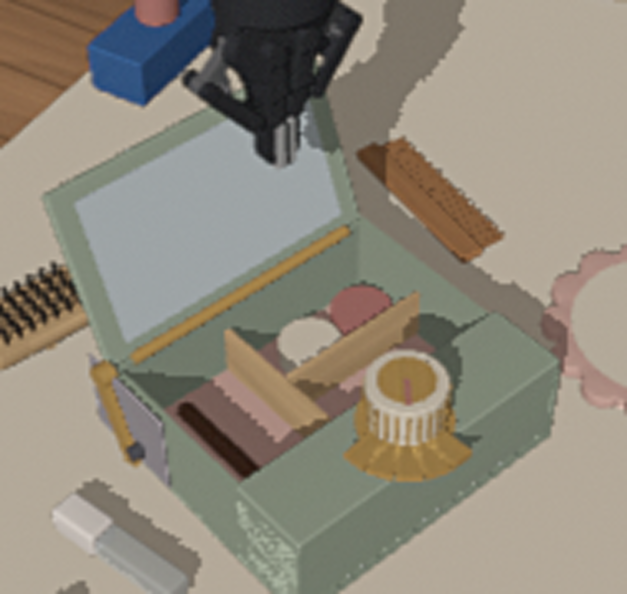

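View pics/side24b.png

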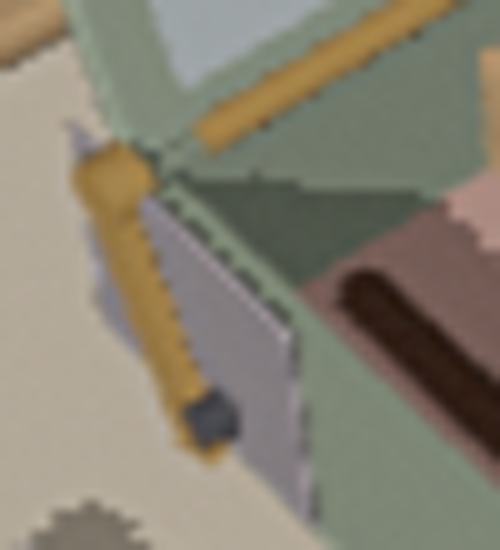

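The lid stays open with the stay arm at the pin. I'll move clear and compare the lid with the pressed picture.

{"api": "send_rows", "payload": {
  "targets": [
    [1,-10,5,20,0],
    [1,-30,10,40,0],
    [1,-55,15,55,0],
    [1,-80,15,60,0],
    [1,-100,15,60,0],
    [1,-110,15,60,0],
    [1,-110,15,60,0],
    [1,-110,15,60,0]
  ]
}}

```text
time: 35.75
ee_pos: [0.4765, 0.0632, 0.2641]
tcp_rot: [-180.0, 0.0, 71.2]
wrist_force: [0.8, 0.3, -0.5]
opening: -0.0
```

```bash
python3 look.py side25;python3 - <<'E'
from h import *
a,b,d=[cv2.cvtColor(cv2.imread(f"pics/side{i}.png"),cv2.COLOR_BGR2GRAY).astype(np.float32) for i in(23,25,22)]
for n,(x0,y0,x1,y1) in dict(lidcorner=(40,170,110,370),arm=(85,350,160,470),cap=(330,340,480,490)).items():
    w=cv2.createHanningWindow((x1-x0,y1-y0),cv2.CV_32F)
    print(n,"pressed->now",cv2.phaseCorrelate(a[y0:y1,x0:x1],b[y0:y1,x0:x1],w)," prestop->now",cv2.phaseCorrelate(d[y0:y1,x0:x1],b[y0:y1,x0:x1],w))
for n in ("side","top"):
    cv2.imwrite(f"pics/{n}_end.png",bot.camera(n)["pixels"][:,:,::-1])
E
```

```text
35.8 9.444665532067552e-05 [0.47652168 0.06314368 0.2639858 ] [-1.79982315e+02  1.05570181e-02  7.11533890e+01] [ 0.30357064 -0.51154081  0.03007585] [ 0.03318941  0.01536975 -0.03462272]
lidcorner pressed->now ((0.05689616756562543, -0.09402915180177729), 0.8738918736245898)  prestop->now ((-0.028796396883116415, -0.03804858626772045), 0.9272678036159939)
arm pressed->now ((0.5298492202578302, 0.06043837037536548), 0.9488068601820204)  prestop->now ((0.41364883476401815, 0.04451910412630866), 0.7897004392411974)
cap pressed->now ((0.05486383124137717, -0.029452355093681604), 1.0146522230360242)  prestop->now ((-0.06325398982818342, -0.02950488385522476), 0.8913795071072048)
```

View pics/side_end.png

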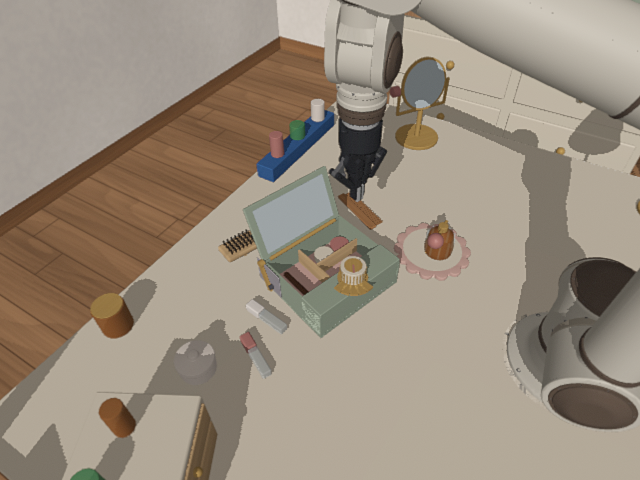

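View pics/top_end.png

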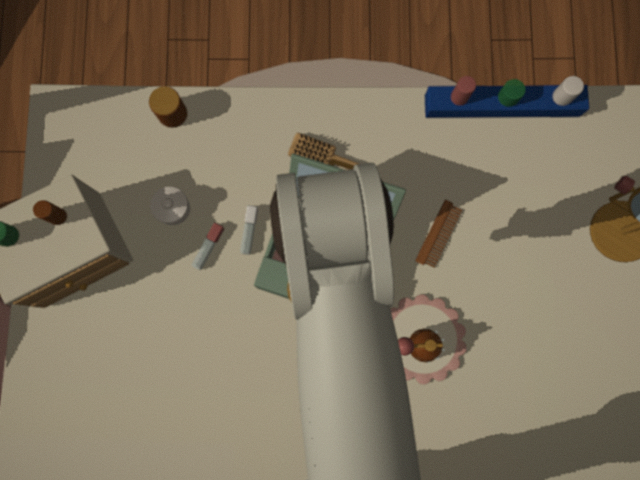

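The lid stands open against the stop; between the pressed picture and now it moved no more than about 0.2 px. The cap is still at its end, the loose things are where they were, and the arm is clear. Handing in.

```bash
python3 -c "
from workcell import bot
print(bot.get_obs()['wrist_force']); print(bot.job_done())"
```

```text
[-0.36400405 -0.30970435 -0.90508136]
the job is handed in; nothing more can be done
None
```

The case is open: I unscrewed the cap to its end stop, then raised the lid and eased it back until its stay arm pressed on the stop pin. The job was handed in at about 36 s, and no verdict was reported.

- **Cap:** I turned it counterclockwise in one continuous grasp, although the notes say wrists need two. It stopped while the gripper turned a further 8°, so the pads were slipping at the end stop. The picture put the cap at about 2.46 rad, against the 2.5 given.
- **Lid:** I carried it by the handle to about 74°, then pushed its inner face with shut fingers at about 1 mm per step near the end. The push force rose from about 2 N to 21 N (about 18 N at the lid's edge, under the pin's 30 N) while the lid stopped moving. Then I backed off.
- **Last checks:** The lid moved no more than about 0.2 px after I released it, and the cap had not moved. The loose things looked to be where they started, though the arm hid part of the last top view. The arm was touching nothing.
- **Disagreement:** In the camera pictures the fingertips sat about 20 mm higher than the reported tool position. Because of this the first grip on the handle closed above the bar, so I lowered 20 mm and gripped again. I did not find the cause.

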